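# Kick a sauce cup out of the dispenser and stop it on the slide

## Task

Press the black spring ejector button at the side of the sauce-cup dispenser with one fingertip so that the steel cup is kicked off its seat, and trap the cup on the sloping slide with the other finger before it runs off the end, so that it can be filled there. Do not push the cup off its seat by hand, pinch it, lift it or tip it over, and leave the bottle, the shaker and the spare cups where they stand. Finish while still holding: the finger stays on the slide with the cup resting quietly against it.

Things in the scene. Friction and masses are not known exactly. Their poses are not given: they have to be found in the camera images.
- dispenser: Fixed sauce-cup dispenser, base 225 x 122 mm. Origin on the counter; x points down the slide (the way the cup runs), y across towards the ejector button, z up. Level seat at z 80 mm from x -106 to -30 mm, side walls to z 104 mm; the cup starts near x -42, y 0. Then an 18-degree slide falls (floor z = 80 - 0.325*(x+30) mm) to its open end at x +113 mm. No stop: only a finger can stop the cup.
- slide: The slide as a tilted frame, fixed on the dispenser. Origin on the middle of its floor at the upper edge (dispenser x -30, y 0, z 80 mm); x runs down along the floor (150 mm long), y across towards the button, z square to the floor. The channel is 62 mm wide (y -31 to +31 mm) between walls 3 mm thick and 10 mm above its floor.
- ejector_top (a point): Centre of the flat top of the black ejector button, a round cap 32 mm across, beside the slide at dispenser (45, 56, 80) mm when up. It is pressed straight down 12 mm: its top is then 68 mm above the counter, 12 mm above the slide floor beside it (z 55.6 mm). The tower under it is 54 mm high.
- ejector (a joint): Travel of the ejector button in m: 0 up, 0.012 fully down. Spring: 1 N to start, 5 N fully down, then a hard stop; it springs back when let go. It drives a kicker behind the cup by twice its travel; the cup leaves its seat at about 0.008 to 0.009 m, then slides down by itself and off the end in about half a second.
- sauce_cup: The loose steel sauce cup (open top, 54 mm rim diameter, 50 mm at the foot, 34 mm tall, about 60 g, slippery), upright on the seat. Origin at the centre of its underside, z up its axis.
- squeeze_bottle: Bystander: yellow squeeze bottle, 62 mm diameter, 170 mm tall, loose. Origin at the centre of its underside.
- salt_shaker: Bystander: glass salt shaker with metal top, 42 mm diameter, 76 mm tall, loose. Origin at the centre of its underside.
- cup_stack: Bystander: a few spare steel cups nested in each other, 55 mm diameter, 46 mm tall, loose. Origin at the centre of its underside.
Things that resemble listed ones, but are neither listed nor needed, are in the scene too. Leave any red look-alike of the sauce_cup alone.

How it is judged:
By the outcome, as a careful person would: the job done as asked, in the order asked, and still so for the second after the job is handed in, while the arm keeps its last pose, push and grip.
It also fails if it takes over 32 s, if anything falls off the work surface, if the arm or the gripper's body presses on something with over 40 N, if the wrist force passes 120 N, or if a joint passes its speed limit or range.

## Robot

A 7-joint arm with a two-finger parallel gripper is mounted at the origin on the work surface. World frame = base frame: x ahead of the robot, y to its left, z up, the work surface at z = 0. Lengths are in m, angles in rad, forces in N, time in s.
With the tool pointing down it reaches from about 0.425 to 1.025 m from the base axis. Payload 9.4 kg.
Tool frame: the origin (TCP) lies midway between the tips of the shut fingers; the grasp point (between the pads) lies 19 mm behind it; z points along the fingers, x is the direction in which the jaws open and shut, and the axes are right-handed (so a half turn about z gives the same grasp; the last joint's range is limited). The gripper opens to 85 mm and grips with 20 to 120 N. Pads are 22 mm wide; open, the fingers measure 114 mm over their backs; the gripper's body (76 mm by 85 mm) begins 54 mm behind the grasp point. The pads swing forward as they close: fully open they stand 13 mm farther back than shut.
Start: joints at [-0.077, 0.599, -0.003, 1.599, 0.002, 0.943, -0.08], TCP at [0.725, -0, 0.231] pointing down, gripper open.
Joint ranges: [-2.57, 2.57], [-0.35, 1.97], [-1.29, 1.29], [0.11, 2.56], [-1.05, 4.19], [0.11, 1.86], [-2.63, 2.63]. Speed limits (rad/s): [2.22, 2.22, 3.01, 3.01, 3.14, 3.14, 3.14].

## Interface

Orientations are given as a 3x3 rotation matrix whose columns are the frame's x, y, z axes.
In Python, from rig import manip gives the robot as it stands. The module is installed in compiled form; this text tells all that it offers.
- The arm moves only by the tool drive_tool, never from a script. Its arguments are lists of equal length, an entry for each row: "delta_rot": the turn, a rotation vector about the tool's x, y, z in degrees, a list of three; "linear": the shift along the tool's x, y, z in mm, a list of three; "claw": the finger opening in mm, from 0 to 85.4. In form: {"delta_rot": [[wx, wy, wz], ...], "linear": [[dx, dy, dz], ...], "claw": [claw, ...]}. A call has 1 to 5 rows; each row is the pose to reach, as a shift and turn from the pose commanded when the call began, along the tool's axes at that moment; what a row does not reach only later rows make up. A row lasts 1/10 s, in which the tool goes at most 50 mm and 8.59 degrees, less where a joint would pass 70% of its speed; a pose out of reach is approached as far as the arm can. A call with a gripper value outside its range is refused whole. The fingers move at their own pace and stop on an object; "force" is the grip in N (left out, the last holds). Time passes only in rows, so rows that repeat a pose let the fingers close. It gives the time, the measured TCP pose, the force and the opening at its end, in the units of the state.
- manip.get_state(): the state, without advancing time (a new reading comes with each control period).
- manip.capture(name): name is "scene" or "side" or "wrist"; returns a dict with "frame" (480x640x3 uint8, red, green, blue), "vertical_fov" (degrees; the focal length in pixels is half the picture's height over the tangent of half this angle, whatever the lens; pixels are square), "cx", "cy" (the principal point, pixels), "pose" (4x4, takes a point from camera to world coordinates); the wrist camera has in their place "hand_eye" (4x4, takes a point from camera to tool coordinates, whose origin is the TCP and whose axes are the tool frame's). Camera axes: x right, y down, z forward; pixel columns grow to the right and rows downward; lengths in m; the calibration is good to about 2 mm. The wrist camera is an equidistant fisheye: a pixel r from the principal point sees the ray r / f radians off the axis. A picture is of the moment at which its call begins: read the wrist's pose just before it. There is no depth.
- manip.job_done(): hands the job in, once; it reports no verdict.
Trained networks look in a picture, given as the dict that the camera call returned (one of the last four; its "shot" number tells which), for a name from the list of things; names that differ only in an ending like _2 or _b are one class to them, and where a whole thing is asked for, a point or a joint stands for the part that bears it (a point fixed in the world has none). Each returns a list of dicts, best first, with "confidence" (0 to 1); they miss things now and then, are a little off and sometimes report something else, mostly with a low value. They report only what shows in the picture. A call takes as long as a camera call. They do not tell look-alikes from the thing itself.
- manip.recognise(thing, picture): "centre" ([x, y, z] in m, in the coordinates of the camera as it stood for that picture, good to about 4 mm: the middle of the surface that is visible of it).
- manip.outline_of(thing, picture): "pixels" (480x640 bool, what is visible of it).
The state is a dict: "time": time; "joint_pos": joint angles; "qd": joint speeds; "joint_torque": joint torques, N m; "position": TCP position; "tcp_rot": TCP orientation; "wrist_force": force on the tool from outside, world axes, zero at the start; "torque": the same for the moment, N m; "grip_width": opening from 0.0 (shut) to 1.0 (fully open).
Only numpy, scipy, OpenCV 4.12 (cv2) and the standard library are available. Lean on these libraries where they do the work, as an engineer would, in place of code of your own. Each camera call takes 0.05 s, during which the arm holds its last target.

## Working session

There is one attempt and no reset: what is moved stays moved. The work goes in short steps, Python scripts to look and compute and a tool call to move; the robot and the scene stay as the last step left them, time stands still between calls to the robot, and variables do not carry over. Pictures are saved under pics/ and viewed, and the job is handed in when it is done.

Besides the shell and the picture viewer there is one more tool, called after ">>>" as name(argument=value, ...), one argument or row to a line, values as JSON. drive_tool: Moves the arm, as the interface text tells. Its arguments: {"type":"object","properties":{"delta_rot":{"type":"array","items":{"type":"array","items":{"type":"number"}}},"linear":{"type":"array","items":{"type":"array","items":{"type":"number"}}},"claw":{"type":"array","items":{"type":"number"}},"force":{"type":"number"}},"required":["delta_rot","linear","claw"]}

```bash
mkdir -p pics; python3 - <<'E'
from rig import manip
import cv2,numpy as np,pickle
s=manip.get_state();print({k:np.round(v,3).tolist() for k,v in s.items()})
for n in["scene","side"]:
    c=manip.capture(n);cv2.imwrite(f"pics/{n}0.png",c["frame"][:,:,::-1])
    print(n,c["vertical_fov"],c["cx"],c["cy"],np.round(c["pose"],4).tolist())
    for t in["dispenser","slide","ejector_top","sauce_cup","squeeze_bottle","salt_shaker","cup_stack"]:
        for r in manip.recognise(t,c)[:3]:
            p=c["pose"]@np.append(r["centre"],1)
            print(n,t,round(r["confidence"],2),np.round(p[:3],4))
    pickle.dump(c,open(f"{n}0.pkl","wb"))
E
```

```text
{'time': 0.0, 'joint_pos': [-0.077, 0.6, -0.003, 1.6, 0.002, 0.943, -0.08], 'qd': [-0.0, 0.001, -0.002, 0.0, -0.0, 0.0, 0.001], 'joint_torque': [-0.001, -77.644, 1.565, -25.8, 0.012, 0.009, 0.0], 'position': [0.725, -0.0, 0.23], 'tcp_rot': [[1.0, 0.0, -0.002], [0.0, -1.0, -0.0], [-0.002, 0.0, -1.0]], 'wrist_force': [-0.822, -0.618, 0.411], 'torque': [-0.021, 0.002, 0.005], 'grip_width': 1.002}
scene 55.979281431750245 326.9617550878181 236.8999713547478 [[-0.8722, 0.2909, -0.3931, 0.8237], [0.4891, 0.5232, -0.6979, 0.5941], [0.0026, -0.801, -0.5986, 0.5417], [0.0, 0.0, 0.0, 1.0]]
scene dispenser 0.76 [0.5815 0.0371 0.044 ]
scene slide 0.86 [0.6255 0.0011 0.0623]
scene ejector_top 0.61 [0.625  0.0612 0.0788]
scene sauce_cup 0.86 [0.394  0.0814 0.0254]
scene squeeze_bottle 0.97 [0.5391 0.2707 0.0989]
scene salt_shaker 0.58 [0.6344 0.1913 0.0418]
scene salt_shaker 0.54 [0.6271 0.062  0.0809]
scene cup_stack 0.69 [ 0.5801 -0.1249  0.0428]
side 46.734718693624096 320.88227030494625 235.35028913687214 [[-0.9456, -0.2147, 0.2443, 0.2769], [-0.3252, 0.6376, -0.6984, 0.8291], [-0.0058, -0.7398, -0.6728, 0.8149], [0.0, 0.0, 0.0, 1.0]]
side dispenser 0.76 [0.5696 0.0439 0.0423]
side slide 0.62 [0.6169 0.006  0.0575]
side ejector_top 0.51 [0.6253 0.0654 0.0809]
side sauce_cup 0.68 [ 0.4245 -0.0821  0.0187]
side sauce_cup 0.61 [0.3932 0.0773 0.0172]
side sauce_cup 0.55 [ 0.5394 -0.0089  0.1038]
side squeeze_bottle 0.74 [0.5176 0.2712 0.1001]
side salt_shaker 0.56 [0.6214 0.1874 0.0372]
side salt_shaker 0.17 [ 0.5732 -0.1342  0.0404]
side cup_stack 0.63 [ 0.5705 -0.1326  0.047 ]
side cup_stack 0.45 [0.6246 0.0075 0.0605]
```

View pics/scene0.png

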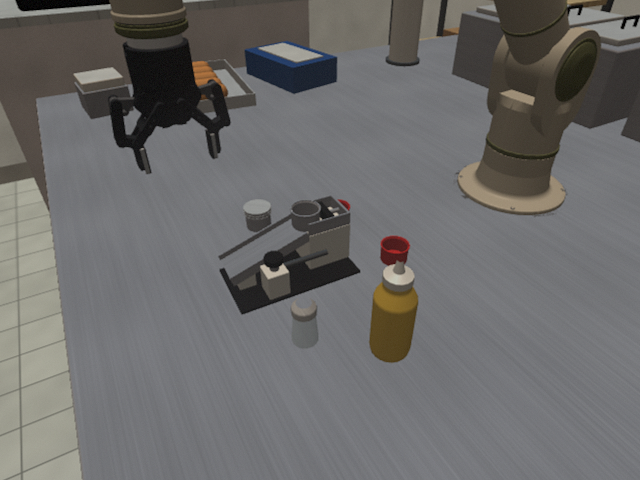

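View pics/side0.png

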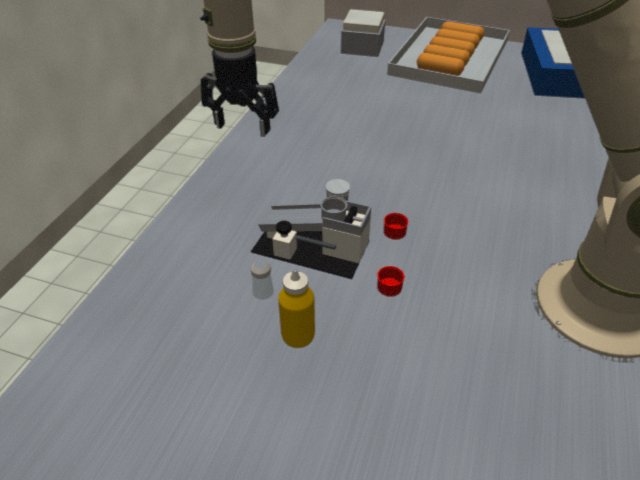

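```bash
python3 - <<'E'
import cv2,pickle
for n,(x,y,w,h) in {"scene":(200,180,170,140),"side":(240,175,140,110)}.items():
    c=pickle.load(open(n+"0.pkl","rb"));f=c["frame"][y:y+h,x:x+w,::-1]
    k=4 if n=="scene" else 5
    cv2.imwrite(f"pics/{n}_crop.png",cv2.resize(f,None,fx=k,fy=k,interpolation=cv2.INTER_CUBIC))
E
```

```text
(no output)
```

View pics/scene_crop.png

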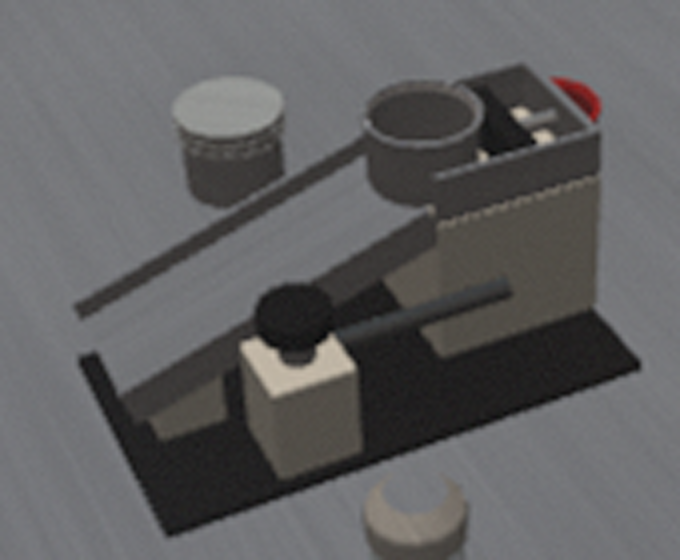

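View pics/side_crop.png

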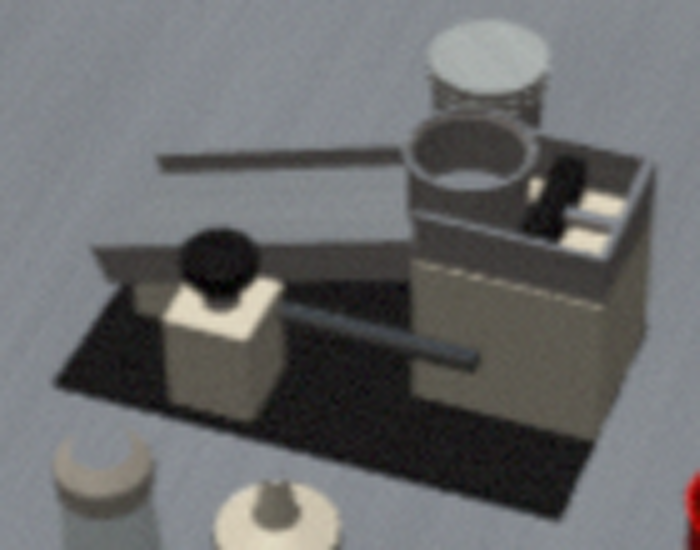

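```bash
cat > h.py <<'E'
import numpy as np
def proj(c,P):
    T=np.linalg.inv(c["pose"]);q=(T[:3,:3]@np.asarray(P).T).T+T[:3,3]
    f=240/np.tan(np.radians(c["vertical_fov"]/2))
    return np.c_[c["cx"]+f*q[:,0]/q[:,2],c["cy"]+f*q[:,1]/q[:,2]]
def tow(p,P):
    x,y,a=p[:3];P=np.asarray(P,float)/1000
    return np.c_[x+np.cos(a)*P[:,0]-np.sin(a)*P[:,1],y+np.sin(a)*P[:,0]+np.cos(a)*P[:,1],P[:,2]]
E
python3 - <<'E'
from h import *
import pickle
from scipy.optimize import least_squares
sc,sd=[pickle.load(open(n+"0.pkl","rb")) for n in("scene","side")]
M=[(45,56,80),(-106,32.5,104),(-106,-32.5,104),(-30,32.5,104),(-42,0,114),(115.8,-32.5,43.1),(115.8,32.5,43.1)]
A=np.array([(295,307),(600,130),(527,65),(435,178),(423,112),(77,305),(125,400)])/4+[200,180]
B=np.array([(219,250),(605,257),(655,158),(410,213),(471,150),(157,157),(93,248)])/5+[240,175]
E0=np.array([(168,533),(640,367)])/4+[200,180]; E1=np.array([(55,382),(557,520)])/5+[240,175]
def base(p): return tow(p,[(p[3]*1000,p[4]*1000,1.5),(p[3]*1000-225,p[4]*1000,1.5)])
def res(p):
    return np.r_[(proj(sc,tow(p,M))-A).ravel(),(proj(sd,tow(p,M))-B).ravel(),(proj(sc,base(p))-E0).ravel(),(proj(sd,base(p))-E1).ravel()]
r=least_squares(res,[.58,0,0,.115,.08],loss="soft_l1")
print(r.x,np.degrees(r.x[2]));print(np.round(res(r.x).reshape(-1,2),1).tolist())
p=r.x;J=r.jac;print(np.sqrt(np.diag(np.linalg.inv(J.T@J))))
print(tow(p,[(45,56,80),(45,0,68),(45,28,80)]))
E
```

```text
[ 0.57535378  0.00728477 -0.02720113  0.11648916  0.07591164] -1.558510043272683
[[0.2, 0.5], [-1.5, 1.0], [-0.8, -0.2], [0.5, 0.6], [1.4, 0.9], [-1.1, 0.7], [-1.4, -0.7], [1.0, 0.7], [-0.3, 0.2], [-0.6, -0.0], [1.9, 0.2], [1.0, 0.4], [0.5, -0.4], [0.6, -0.3], [-1.0, 1.2], [-0.1, 0.4], [0.7, 0.4], [1.8, -0.3]]
[0.00074398 0.00090575 0.00772864 0.00163997 0.00183007]
[[0.62186021 0.06204015 0.08      ]
 [0.62033714 0.00606087 0.068     ]
 [0.62109867 0.03405051 0.08      ]]
```

>>> drive_tool(
  delta_rot=[
    [0,0,-8],
    [0,0,-16],
    [0,0,-24],
    [0,0,-32],
    [0,0,-40],
  ],
  linear=[
    [-20,-7,0],
    [-42,-14,0],
    [-64,-21,10],
    [-84,-28,20],
    [-104,-34,30],
  ],
  claw=[42,42,42,42,42],
)

```text
time: 1.3
position: [0.6203, 0.0344, 0.2013]
tcp_rot: [[0.762, 0.647, 0.001], [0.647, -0.762, 0.0], [0.001, 0.0, -1.0]]
wrist_force: [0.4, 0.7, -0.0]
grip_width: 0.491
```

>>> drive_tool(
  delta_rot=[
    [0,0,-8],
    [0,0,-16],
    [0,0,-24],
    [0,0,-32],
    [0,0,-40],
  ],
  linear=[
    [0,0,8],
    [0,0,16],
    [0,0,24],
    [0,0,32],
    [0,0,40],
  ],
  claw=[42,42,42,42,42],
)

```text
time: 1.8
position: [0.6212, 0.0339, 0.1611]
tcp_rot: [[0.168, 0.986, 0.0], [0.986, -0.168, -0.0], [-0.0, 0.0, -1.0]]
wrist_force: [1.0, -0.4, 0.0]
grip_width: 0.487
```

>>> drive_tool(
  delta_rot=[
    [0,0,-8],
    [0,0,-8.4],
    [0,0,-8.4],
  ],
  linear=[
    [0,0,5],
    [0,0,10],
    [0,0,15],
  ],
  claw=[42,42,42],
)

```text
time: 2.1
position: [0.6211, 0.0337, 0.146]
tcp_rot: [[0.032, 0.999, 0.0], [0.999, -0.032, 0.0], [0.0, 0.0, -1.0]]
wrist_force: [0.3, -0.0, 0.4]
grip_width: 0.492
```

```bash
python3 - <<'E'
from rig import manip
from h import *
import cv2,pickle
s=manip.get_state();print({k:np.round(s[k],4).tolist() for k in("time","position","tcp_rot","wrist_force","grip_width","joint_pos")})
for n,(x,y,w,h) in {"scene":(200,130,170,170),"side":(220,115,170,140)}.items():
    c=manip.capture(n);pickle.dump(c,open(n+"1.pkl","wb"))
    cv2.imwrite(f"pics/{n}1.png",cv2.resize(c["frame"][y:y+h,x:x+w,::-1],None,fx=3.5,fy=3.5,interpolation=cv2.INTER_CUBIC))
c=manip.capture("wrist");pickle.dump(c,open("wrist1.pkl","wb"));cv2.imwrite("pics/wrist1.png",c["frame"][:,:,::-1])
E
```

```text
{'time': 2.1, 'position': [0.6211, 0.0337, 0.146], 'tcp_rot': [[0.032, 0.9995, 0.0002], [0.9995, -0.032, 0.0002], [0.0002, 0.0002, -1.0]], 'wrist_force': [0.3051, -0.0088, 0.4336], 'grip_width': 0.4924, 'joint_pos': [0.1286, 0.6072, -0.4115, 1.8994, 0.3588, 0.7072, 1.0455]}
```

View pics/scene1.png

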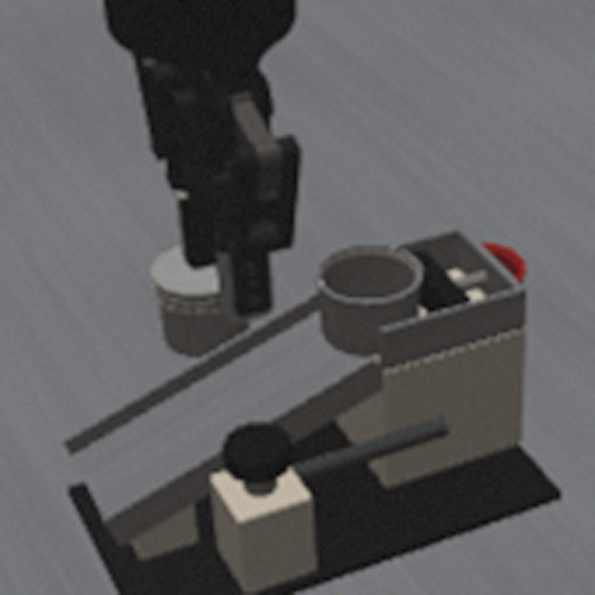

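View pics/side1.png

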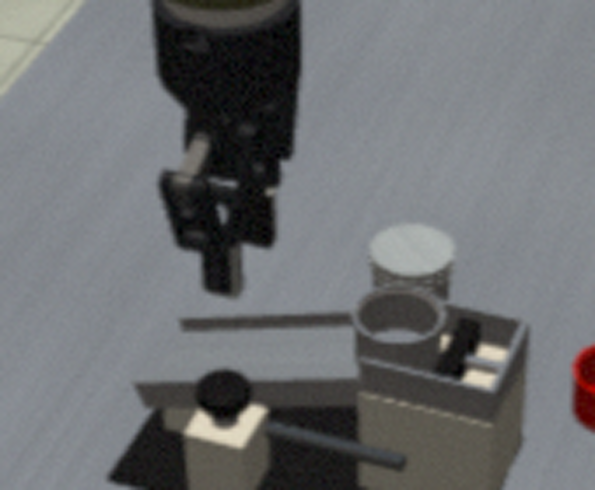

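View pics/wrist1.png

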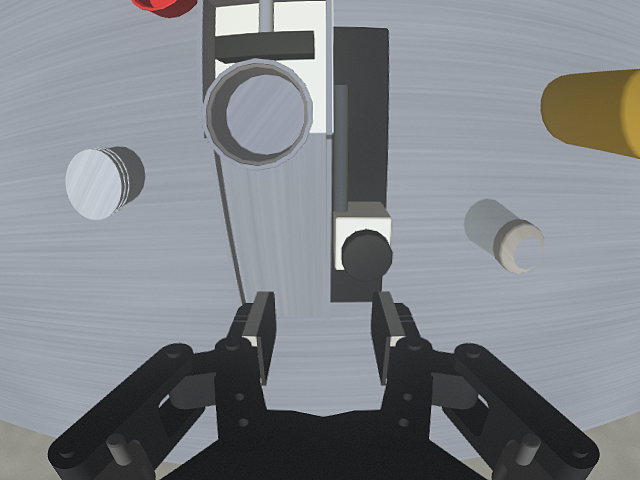

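```bash
python3 - <<'E'
from h import *
import pickle
c=pickle.load(open("wrist1.pkl","rb"));H=c["hand_eye"];print(np.round(H,4).tolist())
f=240/np.tan(np.radians(c["vertical_fov"]/2))
R=np.array([[.032,.9995,0],[.9995,-.032,0],[0,0,-1]]);t=np.array([.6211,.0337,.146])
def ray(u,v):
    d=np.array([u-c["cx"],v-c["cy"]]);r=np.hypot(*d);a=r/f
    k=np.r_[d/r*np.sin(a),np.cos(a)]
    return H[:3,3],H[:3,:3]@k
def w(u,v,z):
    o,d=ray(u,v);o=R@o+t;d=R@d;return o+d*(z-o[2])/d[2]
print("button",w(367,254,.08)); print("cup",w(265,113,.114))
def pr(P): # tool pt to pixel
    q=np.linalg.inv(H)@np.append(P,1);a=np.arccos(q[2]/np.linalg.norm(q[:3]));d=q[:2]/np.hypot(*q[:2])*a*f
    return np.round(d+[c["cx"],c["cy"]])
p=[.57535,.00728,-.0272]
for P in tow(p,[(45,56,80),(-42,0,114),(-30,31,80),(115,-32,43)]): print("pred",pr(R.T@(P-t)))
# finger tip corners, at tool z guess -6mm
for u,v in[(246,291),(274,291),(250,341),(263,384),(243,303),(372,292),(391,292),(383,384)]:
    for z in(-.006,):
        o,d=ray(u,v);print((u,v),np.round((o+d*(z-o[2])/d[2])*1000,1))
E
```

```text
[[1.0, 0.0016, -0.0002, -0.001], [-0.0014, 0.9495, 0.3136, -0.0821], [0.0007, -0.3136, 0.9495, -0.1445], [0.0, 0.0, 0.0, 1.0]]
button [0.62105802 0.0593841  0.08      ]
cup [0.53572061 0.00791412 0.114     ]
pred [371. 255.]
pred [266. 108.]
pred [331. 130.]
pred [249. 321.]
(246, 291) [-33.6 -11.7  -6. ]
(274, 291) [-21.6 -11.9  -6. ]
(250, 341) [-34.1  13.9  -6. ]
(263, 384) [-30.3  39.8  -6. ]
(243, 303) [-35.5  -5.8  -6. ]
(372, 292) [ 19.4 -11.5  -6. ]
(391, 292) [ 27.6 -11.4  -6. ]
(383, 384) [28.2 39.7 -6. ]
```

>>> drive_tool(
  delta_rot=[
    [0,0,0],
    [0,0,0],
    [0,0,0],
    [0,0,0],
    [0,0,0],
  ],
  linear=[
    [0,0,15],
    [0,0,30],
    [0,0,45],
    [0,0,60],
    [0,0,60],
  ],
  claw=[42,42,42,42,42],
)

```text
time: 2.75
position: [0.6195, 0.0339, 0.0834]
tcp_rot: [[0.028, 1.0, -0.004], [1.0, -0.028, -0.001], [-0.001, -0.004, -1.0]]
wrist_force: [-1.0, -0.6, -1.1]
grip_width: 0.495
```

```bash
cat > look.py <<'E'
from rig import manip
from h import *
import cv2,pickle,sys
k=sys.argv[1]
s=manip.get_state();print({q:np.round(s[q],4).tolist() for q in("time","position","wrist_force","grip_width")})
o=[]
for n,(x,y,w,h) in {"scene":(215,170,140,140),"side":(235,155,140,140)}.items():
    c=manip.capture(n);pickle.dump(c,open(n+k+".pkl","wb"))
    o.append(cv2.resize(c["frame"][y:y+h,x:x+w,::-1],(400,400),interpolation=cv2.INTER_CUBIC))
c=manip.capture("wrist");cv2.imwrite(f"pics/w{k}.png",c["frame"][:,:,::-1])
cv2.imwrite(f"pics/both{k}.png",np.hstack(o))
E
python3 look.py 2
```

```text
{'time': 2.75, 'position': [0.6195, 0.0339, 0.0834], 'wrist_force': [-1.0284, -0.5734, -1.1321], 'grip_width': 0.495}
```

View pics/both2.png

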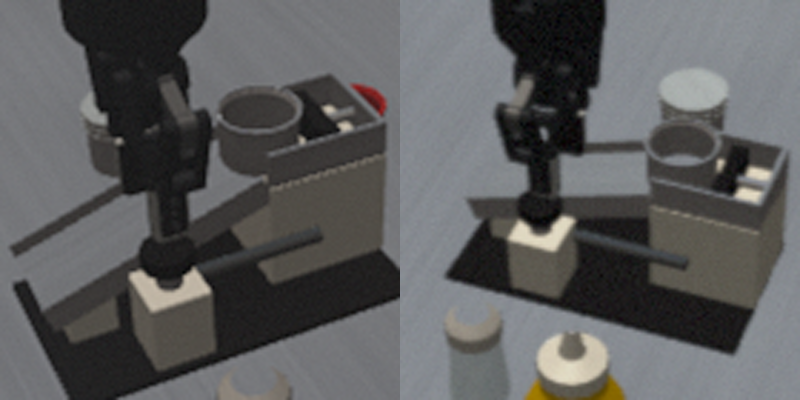

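View pics/w2.png

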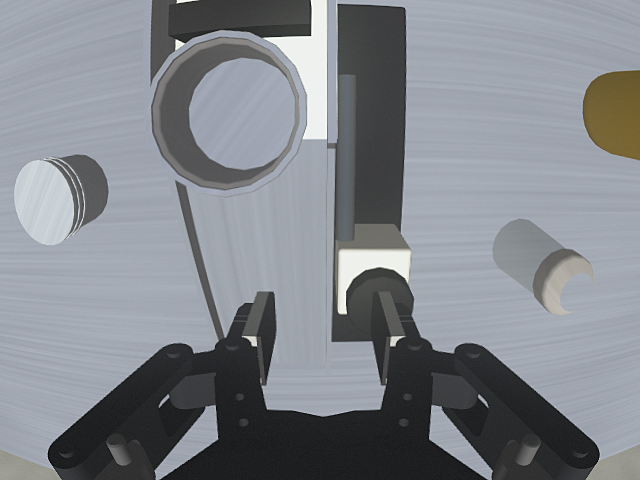

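>>> drive_tool(
  delta_rot=[
    [0,0,0],
    [0,0,0],
    [0,0,0],
    [0,0,0],
  ],
  linear=[
    [0,0,4],
    [0,0,8],
    [0,0,8],
    [0,0,8],
  ],
  claw=[42,42,42,42],
)

```text
time: 3.3
position: [0.621, 0.0339, 0.0784]
tcp_rot: [[0.028, 1.0, 0.0], [1.0, -0.028, -0.0], [-0.0, 0.0, -1.0]]
wrist_force: [0.6, -0.4, 0.5]
grip_width: 0.491
```

```bash
python3 look.py 3
```

```text
{'time': 3.3, 'position': [0.621, 0.0339, 0.0784], 'wrist_force': [0.5983, -0.3731, 0.4788], 'grip_width': 0.4909}
```

View pics/both3.png

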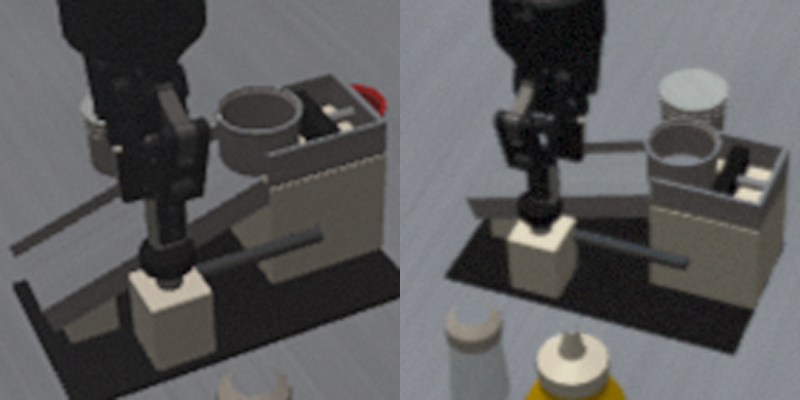

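View pics/w3.png

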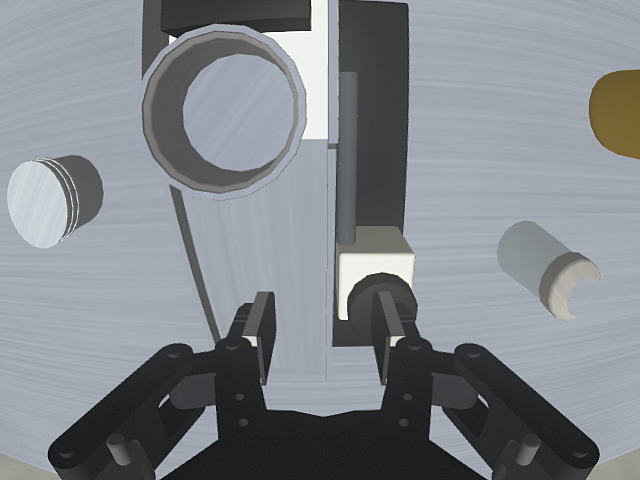

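>>> drive_tool(
  delta_rot=[
    [0,0,0],
    [0,0,0],
    [0,0,0],
    [0,0,0],
    [0,0,0],
  ],
  linear=[
    [0,0,4],
    [0,0,8],
    [0,0,12],
    [0,0,14],
    [0,0,14],
  ],
  claw=[42,42,42,42,42],
)

```text
time: 3.95
position: [0.6214, 0.0341, 0.0658]
tcp_rot: [[0.028, 1.0, 0.001], [1.0, -0.028, -0.001], [-0.001, 0.001, -1.0]]
wrist_force: [-5.7, -1.4, 21.9]
grip_width: 0.497
```

```bash
python3 look.py 4
```

```text
{'time': 3.95, 'position': [0.6214, 0.0341, 0.0658], 'wrist_force': [-5.6579, -1.3924, 21.9338], 'grip_width': 0.4971}
```

View pics/both4.png

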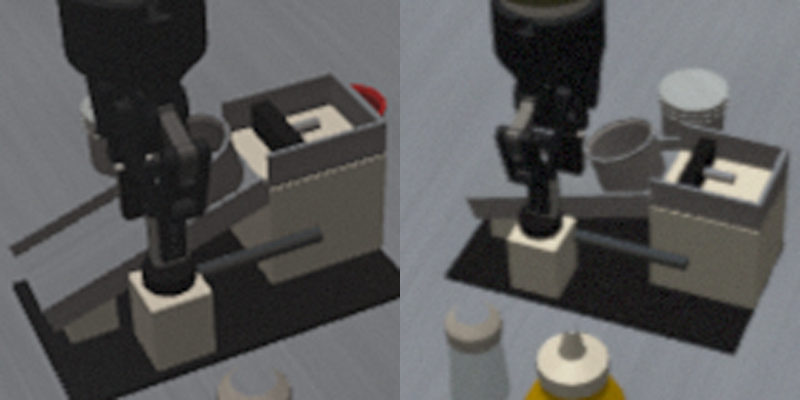

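View pics/w4.png

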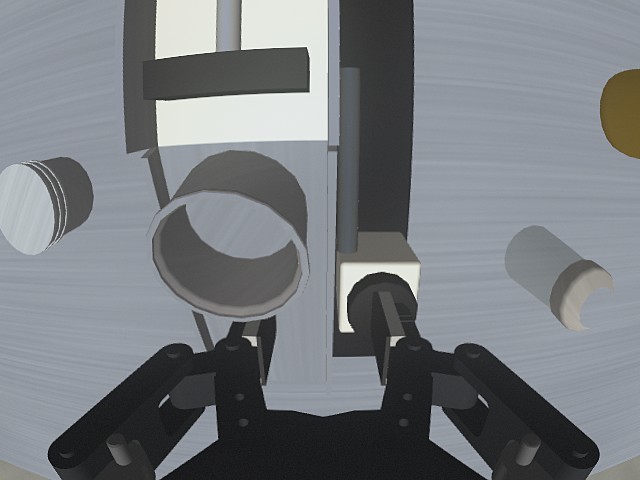

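>>> drive_tool(
  delta_rot=[
    [0,0,0],
    [0,0,0],
    [0,0,0],
    [0,0,0],
    [0,0,0],
  ],
  linear=[
    [0,0,-0.5],
    [0,0,-1],
    [0,0,-1],
    [0,0,-1],
    [0,0,-1],
  ],
  claw=[42,42,42,42,42],
)

```text
time: 4.6
position: [0.6213, 0.034, 0.0661]
tcp_rot: [[0.028, 1.0, 0.001], [1.0, -0.028, -0.0], [-0.0, 0.001, -1.0]]
wrist_force: [-2.0, -1.1, 13.5]
grip_width: 0.492
```

```bash
python3 look.py 5; python3 - <<'E'
from h import *
import pickle,cv2
from rig import manip
p=[.57535,.00728,-.0272]
c=pickle.load(open("side5.pkl","rb"));im=cv2.resize(c["frame"][:,:,::-1],None,fx=4,fy=4,interpolation=cv2.INTER_CUBIC)
# predicted cup sitting on slide, centre at slide s
t=np.arctan(.325);a=np.linspace(0,2*np.pi,60)
for s,col in((45,(0,255,0)),(40,(255,0,255))):
  for r,h in((25,0),(27,34)):
    x=s+r*np.cos(a);P=np.c_[-30+x*np.cos(t)+h*np.sin(t),r*np.sin(a),80-x*np.sin(t)+h*np.cos(t)]
    q=proj(c,tow(p,P))*4+1.5
    cv2.polylines(im,[q.astype(np.int32)],True,col,1)
cv2.imwrite("pics/fit5.png",im[640:1180,960:1600])
E
```

```text
{'time': 4.6, 'position': [0.6213, 0.034, 0.0661], 'wrist_force': [-1.9948, -1.0605, 13.4909], 'grip_width': 0.4922}
```

View pics/fit5.png

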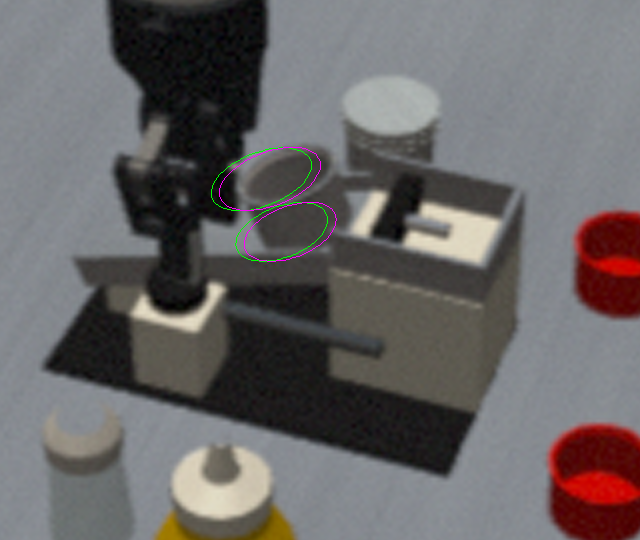

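View pics/both5.png

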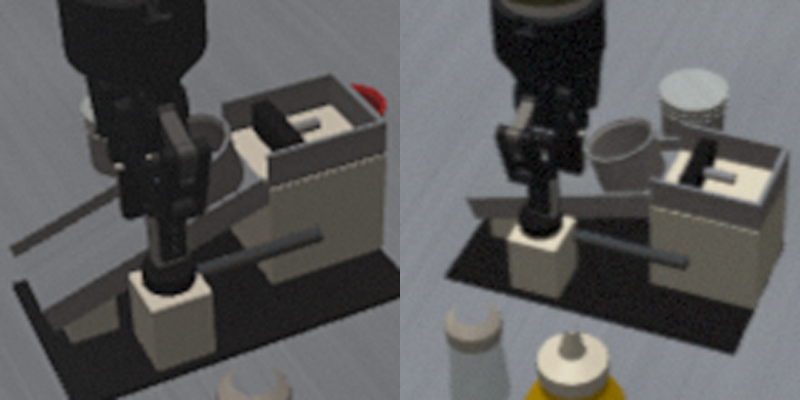

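View pics/w5.png

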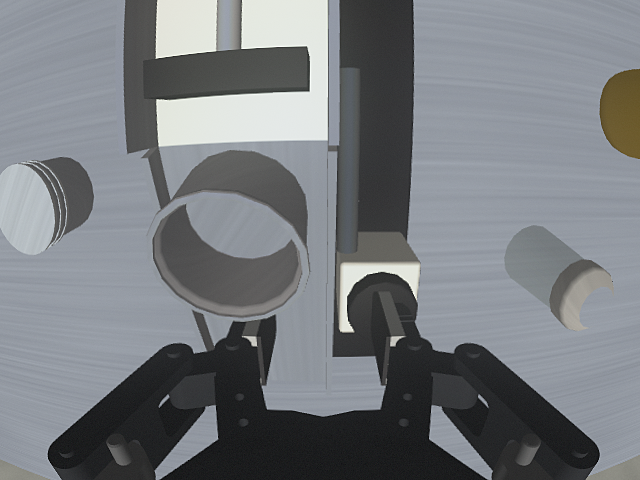

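```bash
python3 - <<'E'
from h import *
import pickle,cv2
p=[.57535,.00728,-.0272];t=np.arctan(.325);a=np.linspace(0,2*np.pi,60);o=[]
for n,(X,Y) in(("side",(1150,760)),("scene",(1060,780))):
  c=pickle.load(open(n+"5.pkl","rb"));im=cv2.resize(c["frame"][:,:,::-1],None,fx=4,fy=4,interpolation=cv2.INTER_CUBIC)
  for r,h in((25,0),(27,34)):
    x=34+r*np.cos(a);P=np.c_[-30+x*np.cos(t)+h*np.sin(t),-2+r*np.sin(a),80-x*np.sin(t)+h*np.cos(t)]
    q=proj(c,tow(p,P))*4+1.5
    cv2.polylines(im,[q.astype(np.int32)],True,(0,255,0),1)
  o.append(cv2.resize(im[Y:Y+200,X:X+200],(400,400)))
cv2.imwrite("pics/fit6.png",np.hstack(o))
E
```

```text
(no output)
```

View pics/fit6.png

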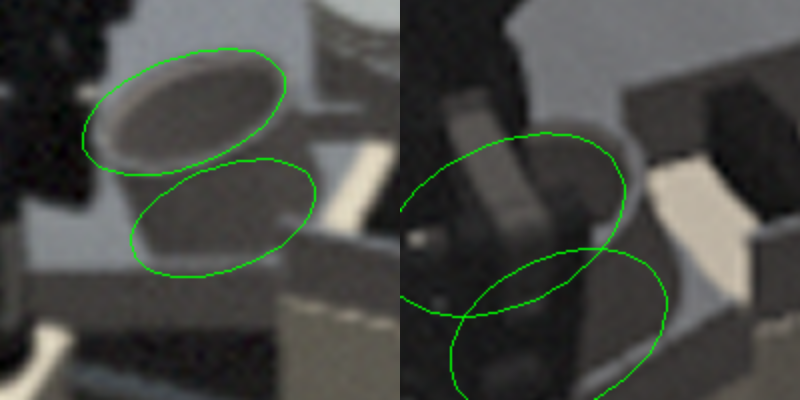

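```bash
python3 -c "
from rig import manip
print(manip.job_done())"
```

```text
the job is handed in; nothing more can be done
None
```

I pressed the ejector button fully down with one fingertip, and the cup was kicked off its seat onto the slide. The other finger was already standing in the channel and caught it there. I handed the job in while still holding, at about 4.9 s on the clock.

- **Cup:** it sits upright and flat on the slide floor, its rim against the trap finger. It showed no movement between two sets of pictures about 0.65 s apart. Its rim front works out at dispenser x about 35 mm, which matches the finger's upstream face.
- **Force:** the first press peaked at about 22 N at the hard stop. I backed off 1 mm, and the wrist then read about 13.5 N, so the button is still down.
- **Surroundings:** the bottle, shaker, spare cups and red look-alikes looked unmoved in the last pictures.
- **Disagreements:**
  - The cameras differed by 1–3 mm on where the button is.
  - My first estimate of the cup's resting place was 4–15 mm too far down the slide. I judged the final position by eye from an overlay that was still about 4 mm off.

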